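# Take the fence stop out of the sloped T-slot jig

### The job

Slide the orange fence stop along the T-slot of the sloped jig until it comes up against the dark end gate at the right-hand end, lift it out through the gate's opening, and set it down in the grey tray standing upright on its foot; set it down, do not drop it. Leave the sanding block, the screw jar and the level where they are.

Things in the scene. Friction and masses are not known exactly. Their poses are not given: they have to be found in the camera images.
- track: Aluminium T-slot track, 310 x 76 mm, fixed on a plywood jig. Origin: slot floor, centre line, 75 mm above bench. y runs along the slot (end gate at -y, the robot's right), z = outward normal of the face, leaning 30 deg from vertical towards the robot, x up the slope. Slot 40 mm wide, 11 high inside; lips above leave a 20 mm neck, lip tops z = 19 mm. At y = 130 mm it is closed by a wall.
- gate_zone (a point): Point on the slot floor at track y = -130 mm: the middle of the range for the end wall of the dark steel end gate. The gate is clamped on the track up to 15 mm either way of this along the slot, differing each time, not measured: find its wall by touch (a push of about 10 N) or sight. Sliding takes 1 to 5 N. Gate plates' top is at track z = 20 mm, its two black knobs' at 25 mm.
- jig: Plywood jig carrying the track, fixed, base 150 x 330 mm; origin under it, on the bench, below the track's origin. The gate's opening has no lips, is over 40 mm wide and 85 mm long (from the end wall towards +y). The 80 mm foot can be lifted out (along track z) only while it lies wholly in the opening: touching the end wall or less than 5 mm short of it.
- fence_stop: Loose orange stop, 0.2 to 0.42 kg, 77 mm tall. Origin: centre of foot's underside; z up the fin, y along it. Steel foot 36 (x) x 80 (y) x 8 mm, neck 16 mm thick to z 24, collar 26 mm to z 30, fin 20 mm thick (x), 80 long (y) to z 77. Grip the fin along x, fingers pointing along -z. Starts captive in the slot, axes as the track's, at track y 0 to 80 mm; play 2 mm each side, 3 mm in z.
- tray: Grey open plastic tray, fixed, 160 x 160 x 25 mm outside, walls and floor 5 mm. Origin: centre of its underside, z up. It stands on the right or on the left of the jig.
- sanding_block: Brown cork sanding block, 110 x 68 x 42 mm, loose, on the side of the jig where the tray is not. Origin: centre of its underside. Leave alone.
- screw_jar: Glass jar of screws with a red lid, 64 mm across, 86 mm tall, loose, behind the jig. Origin: centre of its underside. Leave alone.
- torpedo_level: Blue spirit level, 230 x 27 x 40 mm, long axis x, loose, to the right behind the jig. Origin: centre of its underside. Leave alone.
Mind the look-alikes: they are no part of the job. Of the things that look like the fence_stop, the middle-sized one is meant.

How it is judged (in metres and radians):
On the way, in this order (a step that is already met when the one before it is completed fails the run):
1. the stop, still captive in the slot, is slid along to the gate (beyond track y = -65 mm, under 6 mm off the slot floor) (y of fence_stop in the frame of track below -0.065 m and z of fence_stop in the frame of track below 0.006 m and angle between the z axis of fence_stop and the z axis of track, either way round below 0.2 rad), for 0.1 s.
2. the stop is lifted out, its foot over 30 mm above the slot floor (z of fence_stop in the frame of track above 0.03 m), for 0.1 s.
3. the stop is set on the tray's floor, upright, while still in the fingers (contact force between the fingers and fence_stop above 0.5 N and contact force between fence_stop and tray above 0.3 N and angle between fence_stop's own z axis and vertical below 0.2 rad and z of fence_stop in the frame of tray below 0.012 m and horizontal distance between fence_stop and tray below 0.07 m), for 0.05 s.
At the end, for the whole second after the job is handed in: The fence stop stands at rest in the tray, its foot flat on the tray's floor (foot's underside 2 to 9 mm above the tray's underside, upright to 0.1 rad, its origin within 70 mm of the tray's centre) (horizontal distance between fence_stop and tray below 0.07 m and z of fence_stop in the frame of tray between 0.002 and 0.009 m and angle between fence_stop's own z axis and vertical below 0.1 rad and linear speed of fence_stop below 0.02 m/s); the robot touches nothing.
It fails at once if the sanding block is moved more than 30 mm (distance of sanding_block from where it was at the start of the episode above 0.03 m).
It fails at once if the screw jar is moved more than 30 mm (distance of screw_jar from where it was at the start of the episode above 0.03 m).
It fails at once if the level is moved more than 30 mm (distance of torpedo_level from where it was at the start of the episode above 0.03 m).
It also fails if it takes over 51 s, if anything falls off the work surface, if the arm or the gripper's body presses on something with over 40 N, if the wrist force passes 120 N, or if a joint passes its speed limit or range.

### The arm

A 6-joint arm with a two-finger parallel gripper is mounted at the origin on a cart in front of the work surface, level with it; the furniture and walls round the work are solid. World frame = base frame: x ahead of the robot, y to its left, z up, the work surface at z = 0. Lengths are in m, angles in degrees, forces in N, time in s.
With the tool pointing down it reaches from about 0.275 to 0.725 m from the base axis. Payload 5.6 kg.
Tool frame: the origin (TCP) lies midway between the tips of the shut fingers; the grasp point (between the pads) lies manip.tcp_to_grasp behind it (manip.tcp_to_grasp is the distance from the TCP to the grasp point, in m); x points along the fingers, z is the direction in which the jaws open and shut, and the axes are right-handed (so a half turn about x gives the same grasp; the last joint's range is limited). The gripper opens to 85 mm and grips with 20 to 120 N. Pads are 22 mm wide; open, the fingers measure 114 mm over their backs; the gripper's body (76 mm by 85 mm) begins 54 mm behind the grasp point. The pads swing forward as they close: fully open they stand 13 mm farther back than shut.
Start: joints at [-60.928, 14.616, 6.199, 0, -81.583, -16.306], TCP at [0.122, -0.536, 0.231] pointing down, gripper open.
Joint ranges: [-168.99, 168.99], [-69.2, 112.95], [-62.41, 85.93], [-164.36, 98.24], [-168.68, -3.75], [-174.98, 174.98]. Speed limits (degrees/s): [147.25, 147.25, 180, 180, 180, 180].

### API

Orientations are given as [roll, pitch, yaw] about the fixed x, y, z axes, in that order (R = Rz(yaw) Ry(pitch) Rx(roll)).
In Python, from cell import manip gives the robot as it stands.
- The arm moves only by the shell command python3 -m jog 'ROWS'. ROWS is JSON, a list of rows, each a list of 5 numbers: the opening, from -1 (shut) to 1 (fully open), then the shift along the tool's x, y, z scaled (see below), then the turn about the tool's x scaled (see below). In form: [[fingers, dx, dy, dz, turn], ...]. A call has 1 to 10 rows; each row shifts and turns the pose as measured when the row begins, along the tool's axes as they then stand; what a row does not reach is not made up. The controller multiplies each number of a shift by 500 mm and each number of a turn by 45 degrees. A row lasts 1/8 s, in which the tool goes at most 62.5 mm and 10.7 degrees, less where a joint would pass 70% of its speed; a pose out of reach is approached as far as the arm can. A call with a number of a shift or a turn outside -1 to 1 is refused whole. A call with a gripper value outside its range is refused whole. The fingers move at their own pace and stop on an object; the grip force is fixed at half the most. Time passes only in rows, so rows that do not move let the fingers close. It gives the time, the measured TCP pose, the force and the opening at its end, in the units of the state.
- manip.sense(): the state, without advancing time (a new reading comes with each control period).
- manip.get_image(name): name is "side" or "top" or "wrist"; returns the picture (400x640x3 uint8, red, green, blue); there is no depth.
- manip.camera_info(name): a dict with "mtx" (3x3 intrinsics, pixels), "T" (4x4, takes a point from camera to world coordinates). Camera axes: x right, y up, looking along -z (the intrinsics and any distortion apply to the point x, -y, -z); pixel columns grow to the right and rows downward; lengths in m; the calibration is good to about 2 mm. The wrist camera is an equidistant fisheye: a pixel r from the principal point sees the ray r / f radians off the axis. A picture is of the moment at which its call begins: read the wrist's pose just before it. camera_info takes no time and is no camera call; for the wrist camera it gives the pose at the moment of the call.
- manip.hand_in(): hands the job in, once; it reports no verdict.
The state is a dict: "time_s": time; "qpos": joint angles; "joint_velocities": joint speeds; "effort": joint torques, N m; "tcp_pos": TCP position; "ee_rot": TCP orientation; "force": force on the tool from outside, world axes, zero at the start; "ft_torque": the same for the moment, N m; "width": finger opening in m.
Only numpy, scipy, OpenCV 4.12 (cv2) and the standard library are available. Lean on these libraries where they do the work, as an engineer would, in place of code of your own. Each camera call takes 0.05 s, during which the arm holds its last target.

## Working session

There is one attempt and no reset: what is moved stays moved. The work goes in short steps, Python scripts to look and compute and a shell command to move; the robot and the scene stay as the last step left them, time stands still between calls to the robot, and variables do not carry over. Pictures are saved under pics/ and viewed, and the job is handed in when it is done.

```bash
ls; mkdir -p pics
python3 - <<'E'
from cell import manip
import cv2
print(manip.sense()); print(manip.tcp_to_grasp)
for n in ("side","top","wrist"):
    i=manip.camera_info(n); print(n,i)
    cv2.imwrite(f"pics/{n}0.png",manip.get_image(n)[:,:,::-1])
E
```

```text
pics
{'time_s': 0.0, 'qpos': array([-6.09277246e+01,  1.46522755e+01,  6.12831404e+00, -2.76546642e-02,
       -8.15848210e+01, -1.63064578e+01]), 'joint_velocities': array([ 0.00489106, -0.00038737, -0.07170313,  0.00639417,  0.02367355,
        0.03310426]), 'effort': array([-1.39508484e-04, -3.86630881e+01,  2.37944967e+01,  5.36509752e+00,
       -6.08094895e-03,  1.17366375e-05]), 'tcp_pos': array([ 0.12146804, -0.53588053,  0.23038541]), 'ee_rot': array([  2.19421527,  89.88783137, 104.95595977]), 'force': array([-0.23998588,  0.59616989,  0.25192443]), 'ft_torque': array([ 0.03678786,  0.05493005, -0.02226756]), 'width': 0.08534824283896396}
0.0187
side {'mtx': array([[431.14971096,   0.        , 319.43328678],
       [  0.        , 431.14971096, 193.61562152],
       [  0.        ,   0.        ,   1.        ]]), 'T': array([[-0.8920723 ,  0.30775831, -0.3308955 ,  0.1536787 ],
       [-0.45182824, -0.59508634,  0.66462282,  0.79052288],
       [ 0.00763181,  0.74239954,  0.66991394,  0.85977937],
       [ 0.        ,  0.        ,  0.        ,  1.        ]])}
top {'mtx': array
[... 216 characters left out ...]
       4.25163714e-01],
       [-9.99858990e-01, -1.66045287e-02,  2.50791305e-03,
        -1.11858331e-02],
       [ 2.05995689e-04,  1.37205227e-01,  9.90542621e-01,
         1.22416819e+00],
       [ 0.00000000e+00,  0.00000000e+00,  0.00000000e+00,
         1.00000000e+00]])}
wrist {'mtx': array([[309.70691629,   0.        , 320.00332122],
       [  0.        , 309.70691629, 195.46215691],
       [  0.        ,   0.        ,   1.        ]]), 'T': array([[-0.22114841, -0.93908483, -0.26308375,  0.05590566],
       [ 0.97523814, -0.2123989 , -0.06162211, -0.55106683],
       [ 0.00198969, -0.27019693,  0.96280302,  0.37362602],
       [ 0.        ,  0.        ,  0.        ,  1.        ]])}
```

View pics/top0.png

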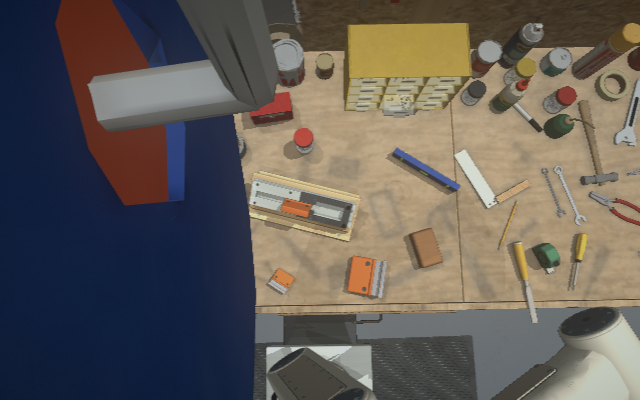

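View pics/side0.png

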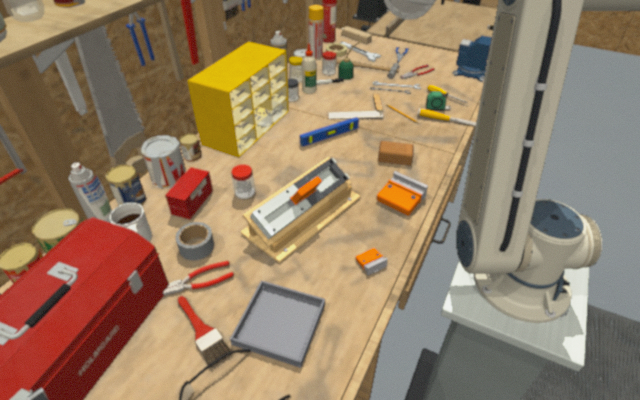

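View pics/wrist0.png

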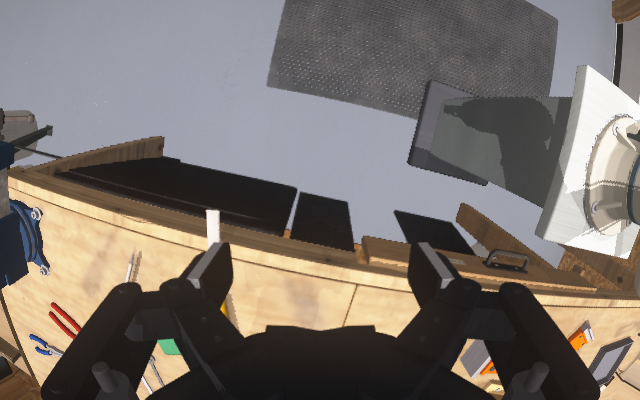

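The stop sits in the jig's slot at about top px (297,209). The tray is at about side px (279,322), on the robot's left, and the sanding block is at about top px (426,247), on the right. I'll zoom in to measure.

Run:
```python
import cv2
t=cv2.imread('pics/top0.png')[160:250,235:375]; cv2.imwrite('pics/t_z.png',cv2.resize(t,None,fx=5.7,fy=5.7,interpolation=cv2.INTER_CUBIC))
s=cv2.imread('pics/side0.png')[150:270,235:370]; cv2.imwrite('pics/s_z.png',cv2.resize(s,None,fx=5,fy=5,interpolation=cv2.INTER_CUBIC))
s=cv2.imread('pics/side0.png')[270:375,220:340]; cv2.imwrite('pics/s_tray.png',cv2.resize(s,None,fx=5,fy=5,interpolation=cv2.INTER_CUBIC))
```

```text
(no output)
```

View pics/t_z.png

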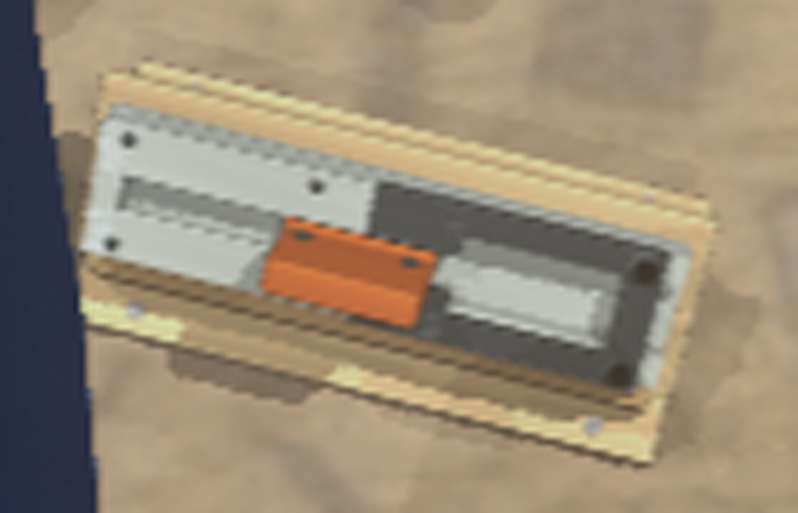

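View pics/s_z.png

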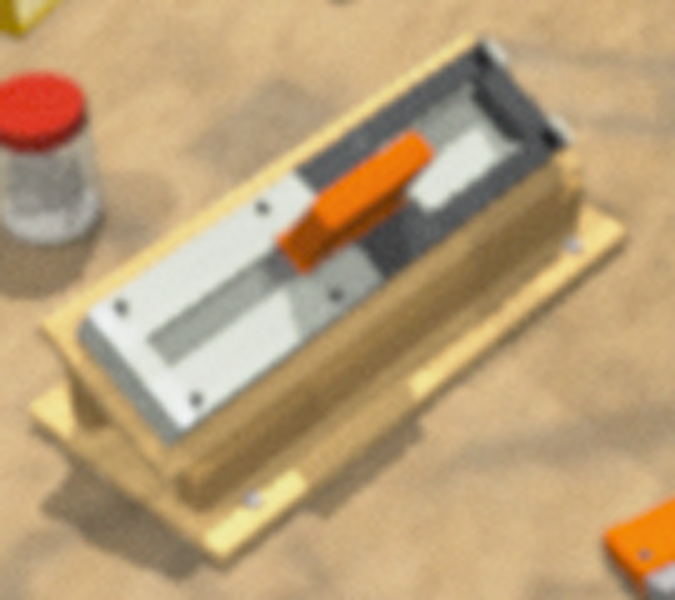

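View pics/s_tray.png

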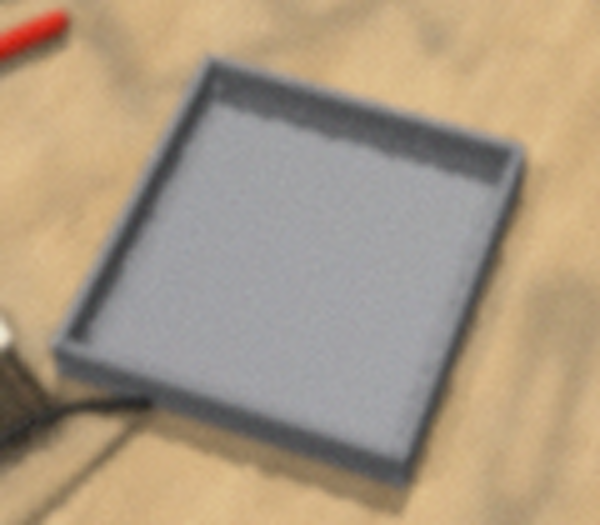

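```bash
cat > h.py <<'E'
import numpy as np, json
from cell import manip
def ray(n,u,v):
    i=manip.camera_info(n);K=i['mtx'];T=i['T']
    d=np.array([(u-K[0,2])/K[0,0],-(v-K[1,2])/K[1,1],-1.]); d=T[:3,:3]@d
    return T[:3,3],d/np.linalg.norm(d)
def onz(n,p,z):
    o,d=ray(n,*p); return o+d*(z-o[2])/d[2]
def tri(p1,p2,n1='top',n2='side'):
    o1,d1=ray(n1,*p1);o2,d2=ray(n2,*p2)
    s=np.linalg.lstsq(np.c_[d1,-d2],o2-o1,rcond=None)[0]
    a=o1+d1*s[0];b=o2+d2*s[1]; return (a+b)/2,np.linalg.norm(a-b)
T=lambda x,y:(x/5.7+235-.4,y/5.7+160-.4)
S=lambda x,y:(x/5+235-.4,y/5+150-.4)
Y=lambda x,y:(x/5+220-.4,y/5+270-.4)
E
python3 - <<'E'
from h import *
np.set_printoptions(precision=4,suppress=True)
for nm,a,b in [('+x edge +y',T(275,265),S(280,243)),('+x edge -y',T(428,293),S(415,135)),('-x edge +y',T(262,292),S(300,270)),('-x edge -y',T(412,328),S(432,155)),
 ('base R near',T(650,463),S(627,232)),('hole1',T(129,140),S(121,306)),('hole2',T(317,187),S(263,208)),('hole3',T(112,243),S(196,399)),('knob far',T(645,270),S(487,55)),('knob near',T(619,374),S(552,130)),('track +y -x',T(82,250),S(172,437)),('opening end wall near',T(603,347),S(523,150)),('slot +y x+',T(120,180),S(148,342))]:
    print(nm,*tri(a,b))
print('base',[onz('side',S(*p),.012) for p in [(35,413),(222,560),(627,232)]])
c=[onz('side',Y(*p),.025) for p in [(210,60),(523,150),(405,478),(56,348)]]
print('tray',c,np.mean(c,0),[np.linalg.norm(c[i]-c[i-1]) for i in range(4)])
E
```

```text
+x edge +y [0.5713 0.0992 0.1152] 0.01513144563765101
+x edge -y [0.5453 0.0179 0.1382] 0.0019078727973666223
-x edge +y [0.5574 0.106  0.1083] 0.012821306145560563
-x edge -y [0.5294 0.0265 0.1369] 0.0008353825930000378
base R near [ 0.4643 -0.0989  0.0088] 0.0012886320294281596
hole1 [0.6306 0.1712 0.1082] 0.0009870007250314754
hole2 [0.6047 0.075  0.1079] 0.0008152272444196372
hole3 [0.5813 0.1847 0.0777] 0.0014643209012105286
knob far [ 0.5569 -0.0921  0.1115] 0.004494785379325995
knob near [ 0.5076 -0.0787  0.0848] 0.0017393497330432392
track +y -x [0.5816 0.2034 0.0673] 0.003575064569023664
opening end wall near [ 0.5224 -0.0718  0.0696] 0.0029846702838376596
slot +y x+ [0.6117 0.1776 0.0972] 0.0009107842170308767
base [array([0.6873, 0.1817, 0.012 ]), array([0.5476, 0.2218, 0.012 ]), array([ 0.4625, -0.0957,  0.012 ])]
tray [array([0.5472, 0.3007, 0.025 ]), array([0.394, 0.278, 0.025]), array([0.3675, 0.4378, 0.025 ]), array([0.5252, 0.4549, 0.025 ])] [0.4585 0.3678 0.025 ] [np.float64(0.15573242107685795), np.float64(0.15491953599475075), np.float64(0.1620021437968029), np.float64(0.15855266416435584)]
```

```bash
cat >> h.py <<'E'
from scipy.spatial.transform import Rotation as Ro
H=np.array([np.cos(np.radians(-15)),np.sin(np.radians(-15)),0]);Yv=np.array([-H[1],H[0],0])
H0,S0=.548,.192
np.set_printoptions(precision=4,suppress=True)
def W(h,y,z): return H*(H0+h)+Yv*(S0+y)+np.array([0,0,z])
def st():
    s=manip.sense();p=s['tcp_pos'];R=Ro.from_euler('xyz',s['ee_rot'],degrees=True).as_matrix();return s,p,R
def rep(g=None):
    s,p,R=st()
    print('t',s['time_s'],'tcp',p,'track h,y,z',p@H-H0,p@Yv-S0,p[2],'F',s['force'],'F.Y',s['force']@Yv,'F.H',s['force']@H,'w',s['width'])
    print('toolz',R[:,2],'yaw err to H',np.degrees(np.arctan2(np.cross(R[:,2],H)[2],R[:,2]@H)),'toolx',R[:,0])
    if g is not None: print('tool shift/500mm',R.T@(np.array(g)-p)/.5)
E
python3 - <<'E'
from h import *
rep(W(-.022,.085,.25))
print(onz('top',T(262,292),.1367)@Yv-S0,onz('top',T(412,328),.1367)@Yv-S0, onz('side',S(300,270),.1367)@Yv-S0,onz('side',S(432,155),.1367)@Yv-S0)
E
```

```text
t 0.15 tcp [ 0.1215 -0.536   0.2306] track h,y,z -0.2919164459717658 -0.678341865848993 0.23060124749572056 F [ 0.6484 -0.4646  0.3799] F.Y -0.2809964055639459 F.H 0.746515844023904 w 0.08527315941545176
toolz [-0.2209  0.9753  0.0015] yaw err to H -117.76225258935342 toolx [-0.0004  0.0014 -1.    ]
tool shift/500mm [-0.0373 -1.1888  1.0995]
0.04694639042896401 -0.029568517333794564 0.07875644399950532 -0.02933669629595445
```

```bash
python3 -m jog '[[-1,0,0,0,-0.23],[-1,0,0,0,-0.23],[-1,0,0,0,-0.23],[-1,0,0,0,-0.23],[-1,0,0,0,-0.23],[-1,0,0,0,-0.23],[-1,0,0,0,0]]'
python3 - <<'E'
from h import *
rep(W(-.022,.085,.25))
E
```

```text
time_s: 1.02
tcp_pos: [0.1212, -0.5345, 0.2278]
ee_rot: [-62.0, 89.6, 104.7]
force: [-0.1, -0.6, -0.1]
width: -0.0004
t 1.025 tcp [ 0.1212 -0.5345  0.2278] track h,y,z -0.2925537229133566 -0.6768916500892512 0.22779972309690433 F [-0.0593 -0.6482 -0.1364] F.Y -0.6414374219540802 F.H 0.11052642640282402 w -0.0003985467178393885
toolz [-0.9734  0.2292  0.0035] yaw err to H 178.25084725075445 toolx [-0.0019  0.0072 -1.    ]
tool shift/500mm [-0.0365 -1.5068 -0.5872]
```

```bash
python3 -m jog '[[-1,-0.01,-0.11,-0.04,0],[-1,-0.01,-0.11,-0.04,0],[-1,-0.005,-0.11,-0.04,0],[-1,-0.005,-0.11,-0.04,0],[-1,-0.005,-0.11,-0.04,0],[-1,-0.005,-0.11,-0.04,0],[-1,-0.005,-0.11,-0.04,0],[-1,0,-0.11,-0.04,0],[-1,0,-0.11,-0.04,0]]'
python3 - <<'E'
from h import *
rep(W(-.022,.085,.25))
E
```

```text
time_s: 2.15
tcp_pos: [0.4247, -0.0888, 0.253]
ee_rot: [-74.2, 89.4, 89.8]
force: [1.4, -0.7, 0.4]
width: -0.0
t 2.15 tcp [ 0.4247 -0.0888  0.253 ] track h,y,z -0.11481193769890374 -0.16789035272292446 0.2530390102141735 F [ 1.4376 -0.7456  0.4276] F.Y -0.34807691598663837 F.H 1.5815989647344435 w -3.9364020034608234e-05
toolz [-0.9612  0.2758  0.0027] yaw err to H -178.9898529053737 toolx [ 0.      0.0098 -1.    ]
tool shift/500mm [ 0.0104 -0.5089 -0.1767]
```

```bash
python3 -m jog '[[-1,0,-0.11,-0.04,-0.02],[-1,0,-0.11,-0.04,0],[-1,0,-0.11,-0.04,0],[-1,0,-0.11,-0.035,0],[-1,0,-0.08,-0.03,0],[-1,0,-0.03,-0.01,0],[-1,0,0,0,0],[-1,0,0,0,0]]'
python3 - <<'E'
from h import *
import cv2
rep(W(-.022,.085,.25))
cv2.imwrite('pics/side1.png',cv2.resize(manip.get_image('side')[120:280,200:400,::-1],None,fx=4,fy=3.75))
E
```

```text
time_s: 3.15
tcp_pos: [0.5978, 0.1619, 0.2524]
ee_rot: [-50.2, 89.5, 113.1]
force: [-0.3, -0.4, -0.3]
width: -0.0001
t 3.15 tcp [0.5978 0.1619 0.2524] track h,y,z -0.012481060316631987 0.11914067522087796 0.2524098139398553 F [-0.2924 -0.3616 -0.2542] F.Y -0.42501406186917057 F.H -0.188881656963639 w -9.786523106535339e-05
toolz [-0.958   0.2866  0.0055] yaw err to H -178.34251407189058 toolx [-0.0033  0.0078 -1.    ]
tool shift/500mm [0.0045 0.0688 0.017 ]
```

View pics/side1.png

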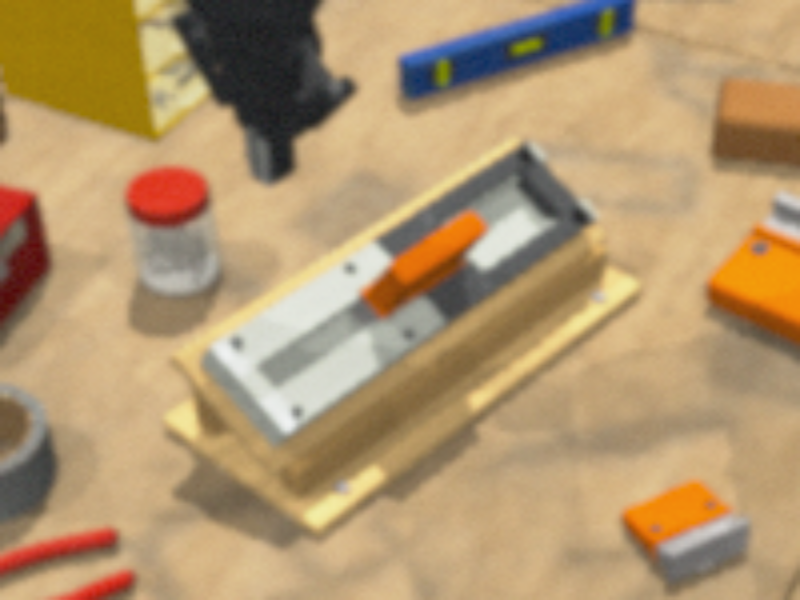

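The shut fingers are above the +y end of the track and the fin is untouched (it ends at about px 372,300). Next I descend behind the fin's +y end.

```bash
python3 -m jog '[[-1,0,0.058,0.015,-0.037],[-1,0.08,0,0,0],[-1,0.08,0,0,0],[-1,0.08,0,0,0],[-1,0,0,0,0]]'
python3 - <<'E'
from h import *
import cv2
rep(W(-.020,.09,.105))
cv2.imwrite('pics/side2.png',cv2.resize(manip.get_image('side')[120:280,200:400,::-1],None,fx=4,fy=3.75))
E
```

```text
time_s: 3.82
tcp_pos: [0.5806, 0.1324, 0.1334]
ee_rot: [-89.2, 89.4, 75.3]
force: [0.6, -0.5, 0.8]
width: -0.0004
t 3.825 tcp [0.5806 0.1324 0.1334] track h,y,z -0.02141285877675958 0.08616002543751572 0.13335806166032885 F [ 0.5866 -0.5233  0.7655] F.Y -0.3535980025338248 F.H 0.7020543719819944 w -0.0004048606348991863
toolz [-0.9638  0.2665  0.0001] yaw err to H -179.54314916163435 toolx [ 0.0027  0.0102 -0.9999]
tool shift/500mm [ 0.0568 -0.0071 -0.0028]
```

View pics/side2.png

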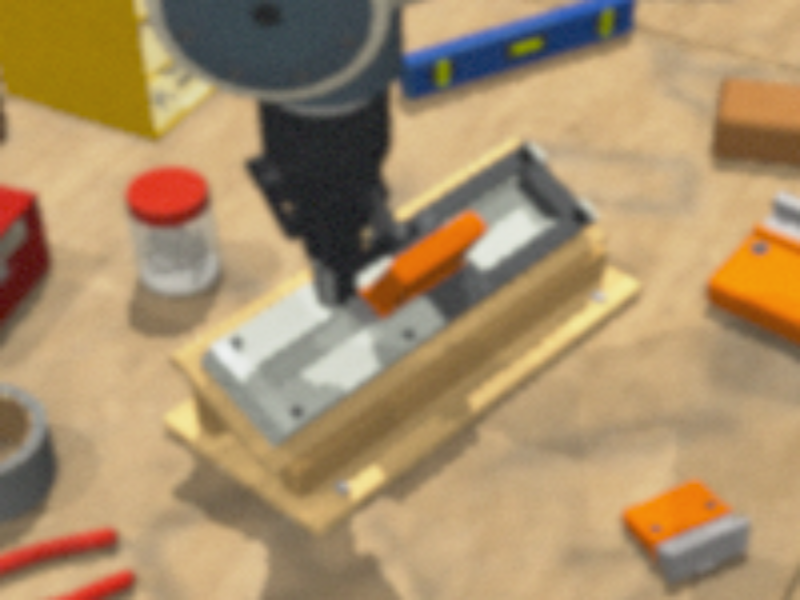

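```bash
python3 -m jog '[[-1,0.055,0,0,0],[-1,0,0.02,0,0],[-1,0,0.02,0,0],[-1,0,0.03,0,0],[-1,0,0.03,0,0]]'
python3 - <<'E'
from h import *
import cv2
rep(W(-.020,-.03,.105))
cv2.imwrite('pics/side3.png',cv2.resize(manip.get_image('side')[120:280,200:400,::-1],None,fx=4,fy=3.75))
E
```

```text
time_s: 4.5
tcp_pos: [0.5746, 0.0834, 0.119]
ee_rot: [-131.6, 88.2, 33.0]
force: [-0.9, 1.9, 0.3]
width: 0.0003
t 4.5 tcp [0.5746 0.0834 0.119 ] track h,y,z -0.014561813935225043 0.03730464583093779 0.11899916777362922 F [-0.8735  1.9105  0.3293] F.Y 1.6193306411293251 F.H -1.338207349183119 w 0.00026637103213404684
toolz [-0.9639  0.2656 -0.0204] yaw err to H -179.59221933748697 toolx [ 0.0258  0.0167 -0.9995]
tool shift/500mm [0.0247 0.1353 0.0105]
```

View pics/side3.png

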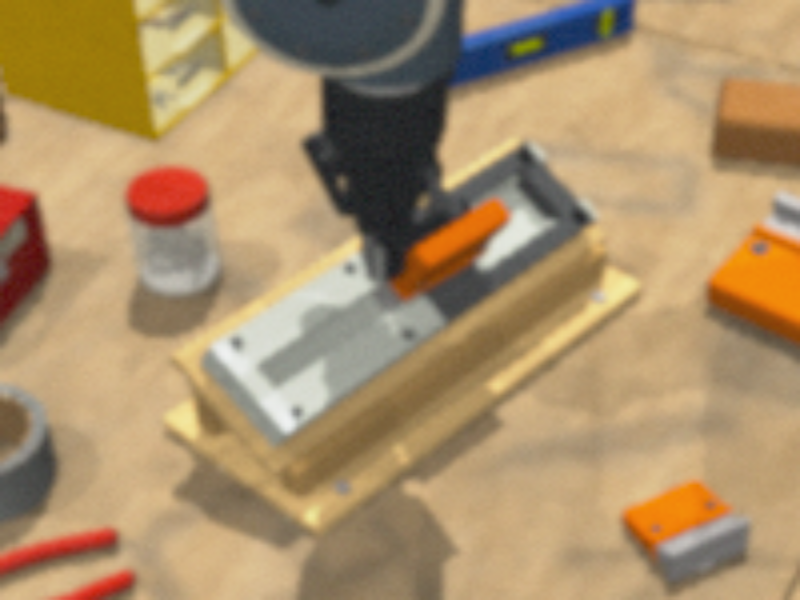

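```bash
python3 -m jog '[[-1,0.012,0.03,0.008,0],[-1,0.008,0.03,0.008,0],[-1,0.004,0.03,0,0],[-1,0,0.02,0,0],[-1,0,0,0,0]]'
python3 - <<'E'
from h import *
import cv2
rep(W(-.020,-.03,.105))
cv2.imwrite('pics/side4.png',cv2.resize(manip.get_image('side')[120:280,200:400,::-1],None,fx=4,fy=3.75))
E
```

```text
time_s: 5.18
tcp_pos: [0.5529, 0.0285, 0.1074]
ee_rot: [-134.4, 87.9, 30.1]
force: [1.5, 1.3, 0.5]
width: 0.0
t 5.175 tcp [0.5529 0.0285 0.1074] track h,y,z -0.021310539258808436 -0.021345952988954364 0.10743554453523035 F [1.4546 1.3    0.5286] F.Y 1.6321465061301694 F.H 1.068620875318183 w 3.627680727364169e-06
toolz [-0.9634  0.267  -0.0257] yaw err to H -179.51072291166307 toolx [ 0.0318  0.0184 -0.9993]
tool shift/500mm [ 0.0045  0.0174 -0.0026]
```

View pics/side4.png

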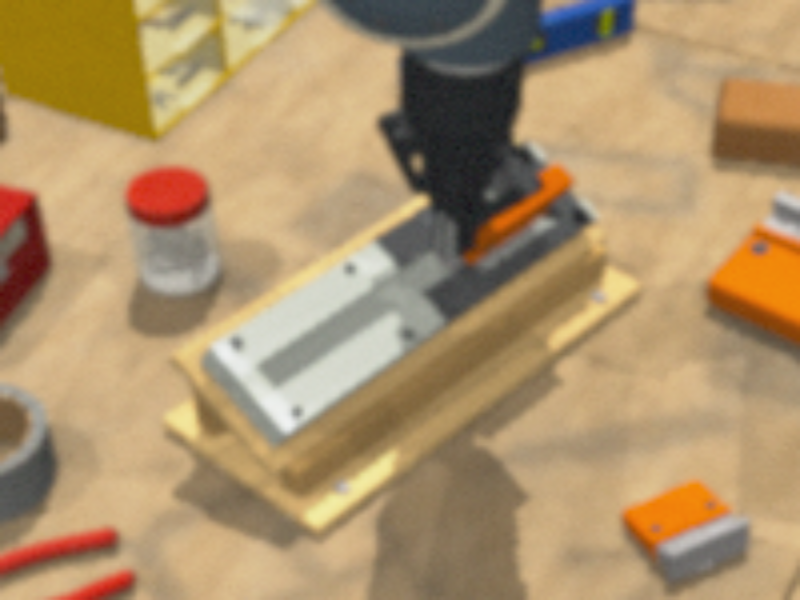

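```bash
for i in 1 ; do python3 -m jog '[[-1,0,0.012,0,0],[-1,0,0,0,0]]'; done; python3 -c "from h import *
rep()"; python3 -m jog '[[-1,0,0.01,0,0]]'; python3 -c "from h import *
rep()"
```

```text
time_s: 5.48
tcp_pos: [0.5513, 0.0229, 0.1069]
ee_rot: [-134.3, 87.9, 30.3]
force: [0.5, -0.7, -0.6]
width: 0.0001
t 5.475 tcp [0.5513 0.0229 0.1069] track h,y,z -0.021429142583552774 -0.027224528540584297 0.10690455450842981 F [ 0.4598 -0.6581 -0.5944] F.Y -0.51669011966161 F.H 0.6144390367644668 w 5.1163714808785674e-05
toolz [-0.9636  0.2663 -0.025 ] yaw err to H -179.55021105026364 toolx [ 0.0309  0.018  -0.9994]
time_s: 5.6
tcp_pos: [0.5503, 0.0185, 0.1069]
ee_rot: [-134.2, 87.9, 30.4]
force: [0.5, 2.9, 3.0]
width: 0.0002
t 5.6 tcp [0.5503 0.0185 0.1069] track h,y,z -0.021242457727842168 -0.03173564464643705 0.10688421350945237 F [0.4857 2.8531 3.0479] F.Y 2.8816275738849138 F.H -0.2693300952432268 w 0.0001793565722403482
toolz [-0.9637  0.2658 -0.0255] yaw err to H -179.58258749187286 toolx [ 0.0316  0.0186 -0.9993]
```

```bash
python3 -m jog '[[-1,0,0.008,0,0]]'; python3 -c "from h import *
rep()"; python3 -m jog '[[-1,0,0.008,0,0]]'; python3 -c "from h import *
rep()
import cv2
cv2.imwrite('pics/side5.png',cv2.resize(manip.get_image('side')[120:280,240:440,::-1],None,fx=4,fy=3.75))
cv2.imwrite('pics/top5.png',cv2.resize(manip.get_image('top')[160:250,235:375,::-1],None,fx=5.7,fy=5.7))"
```

```text
time_s: 5.72
tcp_pos: [0.5494, 0.0147, 0.1069]
ee_rot: [-134.1, 87.9, 30.5]
force: [0.2, 3.3, 2.3]
width: 0.0002
t 5.725 tcp [0.5494 0.0147 0.1069] track h,y,z -0.021120103019030445 -0.03563870050699916 0.1069227880343741 F [0.1637 3.2849 2.3496] F.Y 3.2153611265496282 F.H -0.6920635790813712 w 0.00018508990445329827
toolz [-0.9638  0.2655 -0.026 ] yaw err to H -179.59901381567437 toolx [ 0.0321  0.0189 -0.9993]
time_s: 5.85
tcp_pos: [0.5493, 0.0137, 0.1076]
ee_rot: [-129.7, 87.5, 34.9]
force: [-2.3, 21.7, 9.5]
width: -0.0
t 5.85 tcp [0.5493 0.0137 0.1076] track h,y,z -0.02095364903808028 -0.036633374206277186 0.10758658335026058 F [-2.2906 21.6745  9.4713] F.Y 20.34307925449393 F.H -7.822316998436624 w -1.2261252526118553e-05
toolz [-0.9636  0.266  -0.0275] yaw err to H -179.56924544201206 toolx [ 0.0353  0.0246 -0.9991]
```

View pics/side5.png

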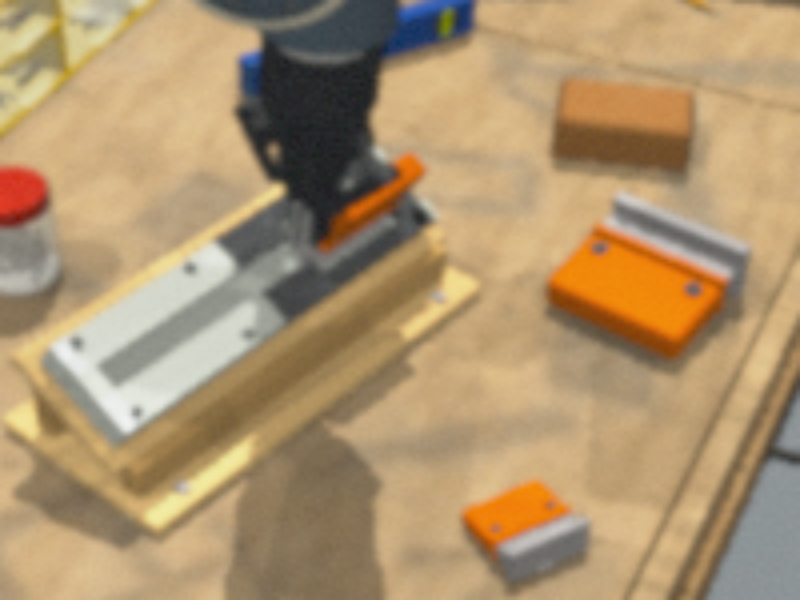

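View pics/top5.png

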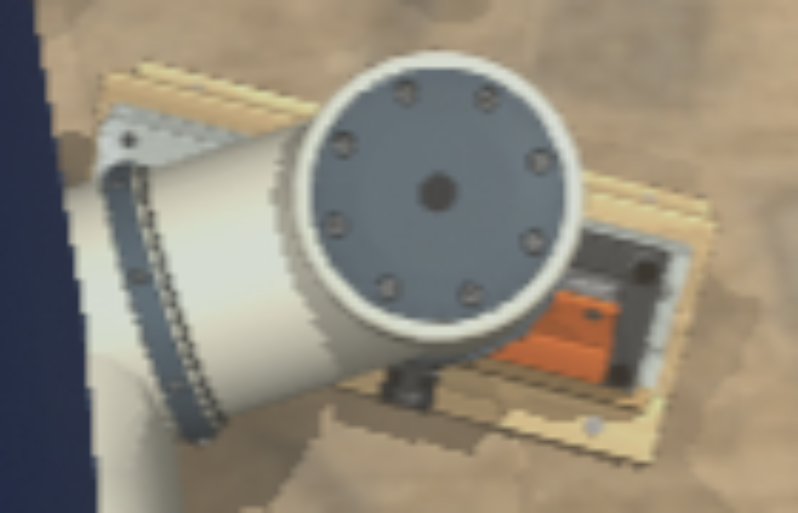

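The stop is against the wall: the push rose to 20 N and TCP track y is -36.6 mm, so the stop centre is about -88 mm and the foot lies in the opening. Now I back off, rise, open partway and go over the stop.

```bash
python3 -m jog '[[-1,0,-0.03,0,0],[-1,-0.08,0,0,0],[0.5,-0.1,0,0,0],[0.5,0,0.05,0,0],[0.5,0,0.05,0,0],[0.5,0,0,0,0]]'
python3 - <<'E'
from h import *
import cv2
rep(W(-.025,-.0876,.19))
cv2.imwrite('pics/side6.png',cv2.resize(manip.get_image('side')[120:280,240:440,::-1],None,fx=4,fy=3.75))
E
```

```text
time_s: 6.7
tcp_pos: [0.533, -0.0251, 0.1958]
ee_rot: [-130.7, 88.5, 34.0]
force: [0.3, -0.0, 0.4]
width: 0.0639
t 6.7 tcp [ 0.533  -0.0251  0.1958] track h,y,z -0.026614361224552185 -0.07831235706397344 0.1958090958703555 F [ 0.2598 -0.0253  0.4255] F.Y 0.04279403644153714 F.H 0.25748950426354583 w 0.06389472272466411
toolz [-0.9639  0.2655 -0.0174] yaw err to H -179.59978816326915 toolx [ 0.0221  0.0149 -0.9996]
tool shift/500mm [ 0.0113  0.0188 -0.0032]
```

View pics/side6.png

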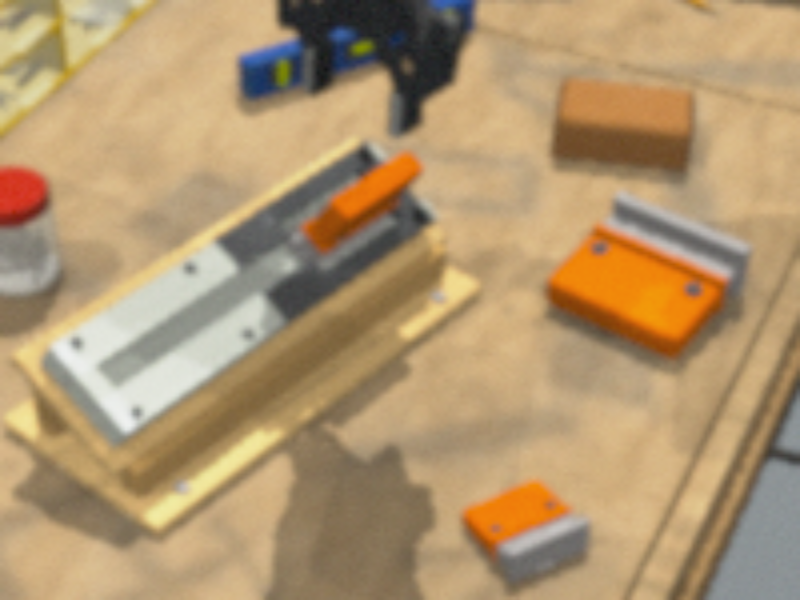

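The stop sits at the gate end, seated and unskewed (fin px 305-420, 150-250), with the open jaws above it. Next I descend astride the fin.

```bash
python3 -m jog '[[0.5,0,0.019,0,0],[0.5,0.07,0,0,0],[0.5,0.07,0,0,0],[0.5,0.02,0,0,0],[0.5,0,0,0,0]]'
python3 - <<'E'
from h import *
import cv2
rep(W(-.025,-.0876,.117))
cv2.imwrite('pics/side7.png',cv2.resize(manip.get_image('side')[120:280,240:440,::-1],None,fx=4,fy=3.75))
cv2.imwrite('pics/wrist7.png',manip.get_image('wrist')[:,:,::-1])
E
```

```text
time_s: 7.38
tcp_pos: [0.5323, -0.0327, 0.113]
ee_rot: [-131.4, 88.6, 33.4]
force: [0.1, -0.4, 1.0]
width: 0.0641
t 7.375 tcp [ 0.5323 -0.0327  0.113 ] track h,y,z -0.02537325505929977 -0.08581863766438827 0.11298958458127709 F [ 0.1147 -0.3953  1.0191] F.Y -0.3521419247527519 F.H 0.2130604221719587 w 0.06405440917588152
toolz [-0.9647  0.2628 -0.0156] yaw err to H -179.76172424236105 toolx [ 0.0197  0.013  -0.9997]
tool shift/500mm [-0.0081  0.0034 -0.0009]
```

View pics/side7.png

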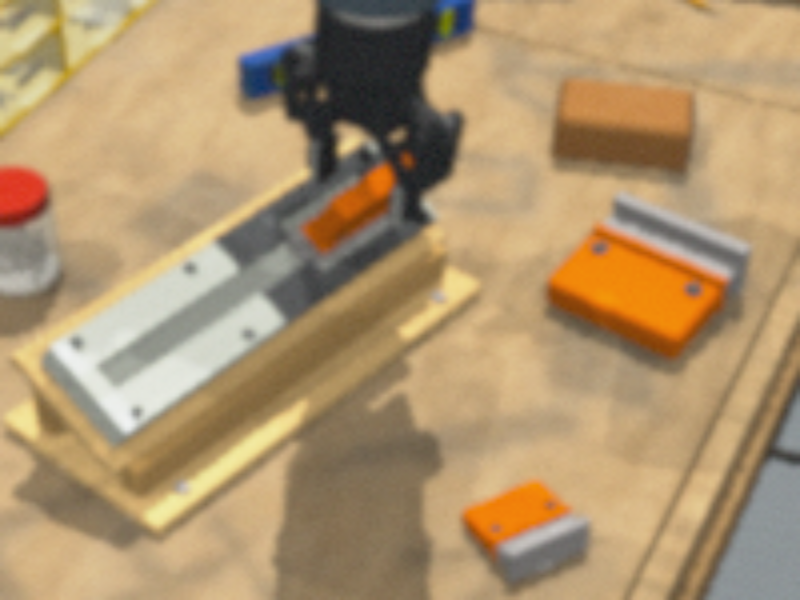

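View pics/wrist7.png

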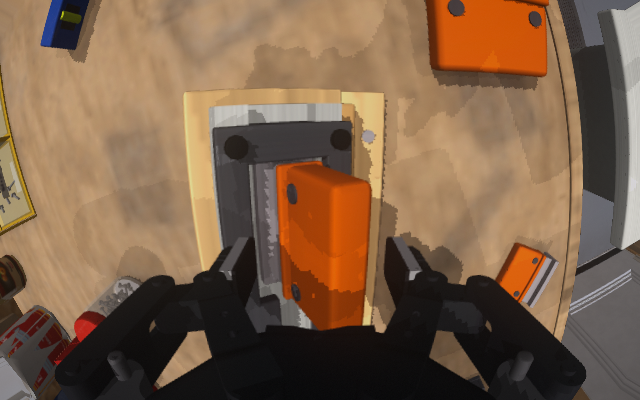

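```bash
python3 -m jog '[[0.5,-0.006,0,-0.012,0],[0.5,-0.004,0,-0.012,0],[0.5,-0.004,0,-0.012,0]]'; python3 -c "from h import *
rep()";python3 -m jog '[[0.4,-0.004,0,-0.01,0],[0.3,-0.002,0,-0.01,0]]';  python3 - <<'E'
from h import *
import cv2
rep()
cv2.imwrite('pics/wrist8.png',manip.get_image('wrist')[:,:,::-1])
E
```

```text
time_s: 7.85
tcp_pos: [0.5513, -0.0374, 0.1245]
ee_rot: [-134.1, 88.4, 30.7]
force: [-2.4, 0.4, 1.3]
width: 0.0639
t 7.85 tcp [ 0.5513 -0.0374  0.1245] track h,y,z -0.005847934403405364 -0.08545594698188608 0.12447455968889203 F [-2.3573  0.4287  1.3164] F.Y -0.1960035845806683 F.H -2.3879571610712564 w 0.06389156906453478
toolz [-0.9648  0.2624 -0.0192] yaw err to H -179.78294007464172 toolx [ 0.0238  0.0141 -0.9996]
time_s: 8.1
tcp_pos: [0.5623, -0.0404, 0.1284]
ee_rot: [-135.8, 88.3, 29.0]
force: [-0.8, 1.2, 0.9]
width: 0.0555
t 8.1 tcp [ 0.5623 -0.0404  0.1284] track h,y,z 0.0055914418330815785 -0.08548221063716983 0.12835205807859032 F [-0.7562  1.1699  0.876 ] F.Y 0.9343410282912782 F.H -1.0332036925602917 w 0.05545872794770184
toolz [-0.9647  0.2625 -0.0207] yaw err to H -179.77703716049285 toolx [ 0.0253  0.014  -0.9996]
```

View pics/wrist8.png

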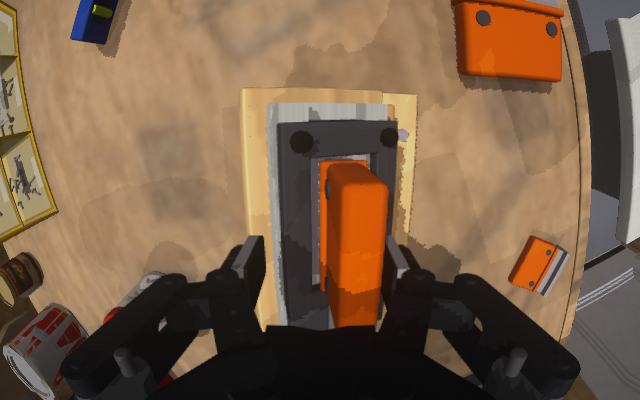

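```bash
python3 -m jog '[[0,0,0,0.004,0],[-0.3,0,0,0.006,0],[-1,0,0,0.004,0],[-1,0,0,0,0],[-1,0,0,0,0],[-1,0,0,0,0]]'
python3 - <<'E'
from h import *
import cv2
rep()
cv2.imwrite('pics/wrist9.png',manip.get_image('wrist')[:,:,::-1])
cv2.imwrite('pics/side9.png',cv2.resize(manip.get_image('side')[120:280,240:440,::-1],None,fx=4,fy=3.75))
E
```

```text
time_s: 8.9
tcp_pos: [0.554, -0.0383, 0.1269]
ee_rot: [-131.8, 88.5, 33.0]
force: [-1.3, 0.3, -0.0]
width: 0.0191
t 8.9 tcp [ 0.554  -0.0383  0.1269] track h,y,z -0.0029943273054752195 -0.08559797855263365 0.12689470643026696 F [-1.2861  0.2552 -0.0298] F.Y -0.08631227784357409 F.H -1.3083296498542505 w 0.01909754395975948
toolz [-0.9647  0.2627 -0.0176] yaw err to H -179.76529645712904 toolx [ 0.0221  0.0143 -0.9997]
```

View pics/wrist9.png

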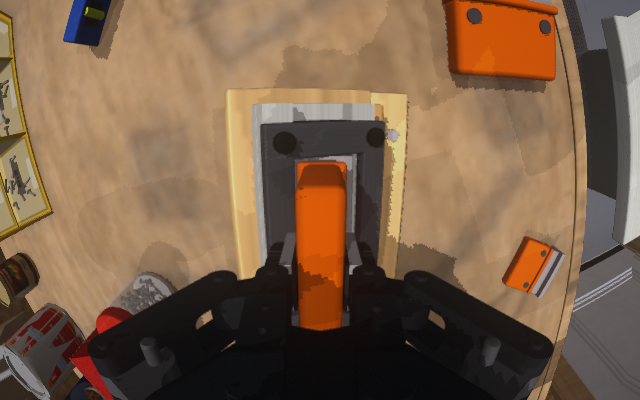

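View pics/side9.png

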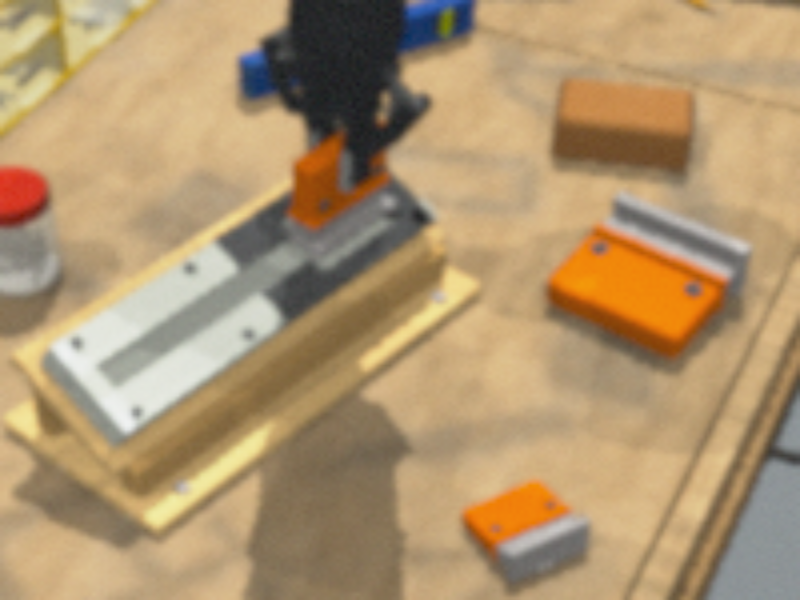

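The stop is gripped flush and upright (width 19.1 mm). Now I lift it along track z.

```bash
python3 -m jog '[[-1,-0.018,0,0.011,0],[-1,-0.018,0,0.011,0],[-1,-0.02,0,0.012,0],[-1,-0.03,0,0.016,0],[-1,-0.05,0,0.02,0],[-1,-0.08,0,0,0],[-1,-0.05,0,0,0],[-1,0,0,0,0]]'
python3 - <<'E'
from h import *
import cv2
c=np.array([.4585,.3678,.2])
rep(c)
cv2.imwrite('pics/side10.png',manip.get_image('side')[:,:,::-1])
E
```

```text
time_s: 10.0
tcp_pos: [0.5135, -0.0305, 0.2689]
ee_rot: [-135.4, 88.3, 29.4]
force: [-0.3, 0.9, -2.6]
width: 0.0193
t 10.0 tcp [ 0.5135 -0.0305  0.2689] track h,y,z -0.04409644681749947 -0.08852673662725896 0.2688842991958496 F [-0.2777  0.9139 -2.5848] F.Y 0.8109199360367656 F.H -0.5047598443839773 w 0.019250621067711776
toolz [-0.9647  0.2626 -0.0217] yaw err to H -179.77145720703018 toolx [ 0.0266  0.015  -0.9995]
tool shift/500mm [ 0.1467 -0.7367  0.3183]
```

View pics/side10.png

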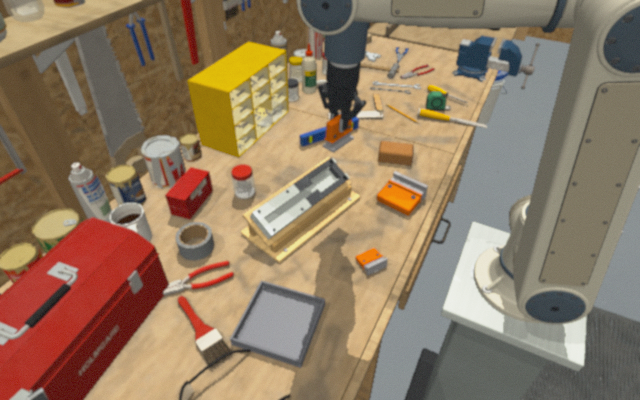

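```bash
python3 -m jog '[[-1,0,-0.08,0.035,0],[-1,0,-0.1,0.043,0],[-1,0,-0.1,0.043,0],[-1,0,-0.1,0.043,0],[-1,0,-0.1,0.043,0],[-1,0,-0.1,0.043,0],[-1,0,-0.08,0.035,0],[-1,0,-0.04,0.02,0],[-1,0,0,0,0]]'
python3 - <<'E'
from h import *
import cv2
c=np.array([.4585,.3678,.12])
rep(c)
cv2.imwrite('pics/side11.png',manip.get_image('side')[:,:,::-1])
E
```

```text
time_s: 11.18
tcp_pos: [0.4496, 0.3562, 0.2565]
ee_rot: [-132.1, 89.7, 32.5]
force: [-0.5, -0.3, -1.7]
width: 0.0191
t 11.175 tcp [0.4496 0.3562 0.2565] track h,y,z -0.20585369663992004 0.26839169659354023 0.25652716630617756 F [-0.4963 -0.315  -1.6859] F.Y -0.4327040745036205 F.H -0.3979128886283013 w 0.019135527667138774
toolz [-0.9641  0.2655 -0.0032] yaw err to H -179.60032920720053 toolx [ 0.004   0.0026 -1.    ]
tool shift/500mm [ 0.2732 -0.0262 -0.01  ]
```

View pics/side11.png

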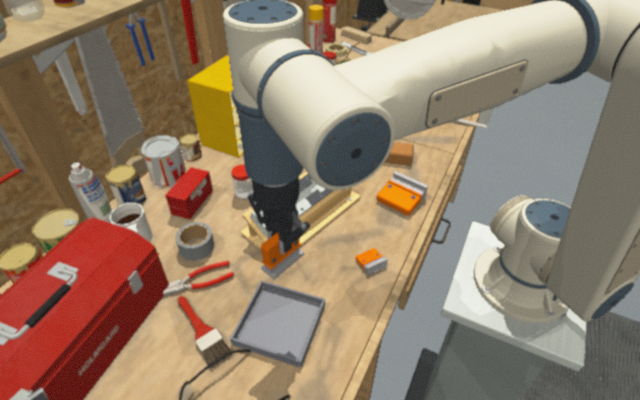

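```bash
python3 -m jog '[[-1,0.07,-0.026,-0.01,0],[-1,0.09,0,0,0],[-1,0.09,0,0,0],[-1,0.07,0,0,0],[-1,0.02,0,0,0],[-1,0,0,0,0]]'
python3 - <<'E'
from h import *
import cv2
c=np.array([.4585,.3678,.06])
rep(c)
cv2.imwrite('pics/side12.png',cv2.resize(manip.get_image('side')[210:370,180:380,::-1],None,fx=4,fy=3.75))
E
```

```text
time_s: 11.98
tcp_pos: [0.4623, 0.3601, 0.0845]
ee_rot: [-141.1, 89.5, 23.0]
force: [0.4, 0.2, -2.1]
width: 0.0193
t 11.975 tcp [0.4623 0.3601 0.0845] track h,y,z -0.19460633983808234 0.2754971947288443 0.08450628656786308 F [ 0.4069  0.15   -2.0893] F.Y 0.2502370819498602 F.H 0.35420023413542706 w 0.019297405397896008
toolz [-0.9618  0.2736 -0.0062] yaw err to H -179.12363696594798 toolx [ 0.0073  0.0031 -1.    ]
tool shift/500mm [ 0.049  -0.0125  0.0119]
```

View pics/side12.png

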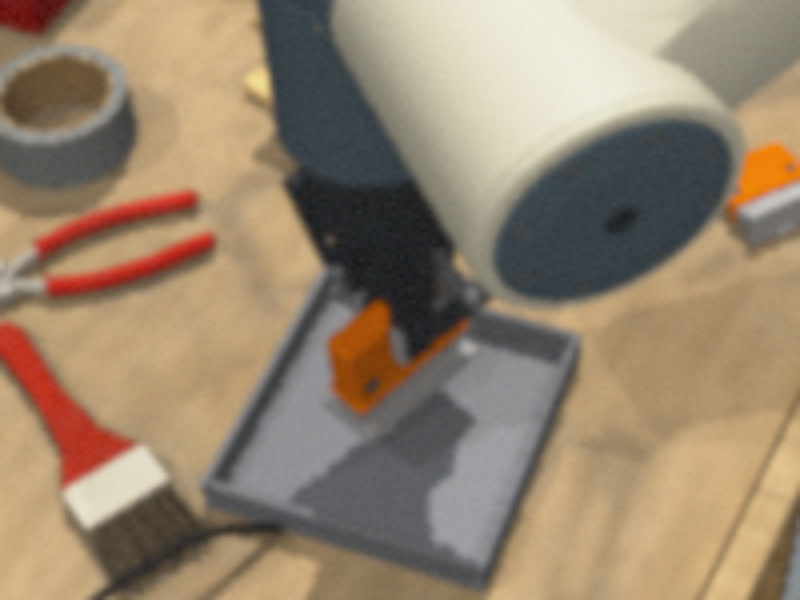

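```bash
python3 -m jog '[[-1,0.03,-0.012,0.01,0],[-1,0.022,0,0,0],[-1,0,0,0,0]]'; python3 -c "from h import *
rep()"; python3 -m jog '[[-1,0.008,0,0,0]]';python3 -m jog '[[-1,0.008,0,0,0]]'
```

```text
time_s: 12.4
tcp_pos: [0.4606, 0.3696, 0.0603]
ee_rot: [-129.0, 89.2, 35.2]
force: [-0.3, -0.3, -2.5]
width: 0.0194
t 12.4 tcp [0.4606 0.3696 0.0603] track h,y,z -0.19873552344586537 0.28425857091010187 0.06028935866242567 F [-0.2644 -0.3202 -2.4581] F.Y -0.3777346382798607 F.H -0.17254124657209594 w 0.019427715819639056
toolz [-0.9619  0.2733 -0.0088] yaw err to H -179.13861450359113 toolx [ 0.0115  0.0081 -0.9999]
time_s: 12.52
tcp_pos: [0.461, 0.3701, 0.0567]
ee_rot: [-128.7, 89.1, 35.4]
force: [-0.3, 0.5, -2.0]
width: 0.0194
time_s: 12.65
tcp_pos: [0.4611, 0.3702, 0.0526]
ee_rot: [-128.5, 89.1, 35.7]
force: [0.5, -0.6, -1.9]
width: 0.0189
```

```bash
python3 -m jog '[[-1,0.005,0,0,0]]';python3 -m jog '[[-1,0.005,0,0,0]]';python3 -m jog '[[-1,0.004,0,0,0]]'
```

```text
time_s: 12.78
tcp_pos: [0.4612, 0.3702, 0.0499]
ee_rot: [-128.7, 89.1, 35.5]
force: [-0.3, -0.2, -2.0]
width: 0.0192
time_s: 12.9
tcp_pos: [0.4613, 0.37, 0.0493]
ee_rot: [-131.0, 89.1, 33.2]
force: [-11.1, -5.3, 22.9]
width: 0.0189
time_s: 13.02
tcp_pos: [0.4613, 0.3701, 0.0494]
ee_rot: [-131.2, 89.0, 33.1]
force: [-7.0, -3.0, 10.6]
width: 0.0191
```

Contact with the floor came at TCP z of 49 mm, as predicted. I'll hold and look before releasing.

```bash
python3 -m jog '[[-1,0.002,0,0,0],[-1,0,0,0,0]]'
python3 - <<'E'
from h import *
import cv2
rep()
cv2.imwrite('pics/side13.png',cv2.resize(manip.get_image('side')[210:370,180:380,::-1],None,fx=4,fy=3.75))
cv2.imwrite('pics/wrist13.png',manip.get_image('wrist')[:,:,::-1])
E
```

```text
time_s: 13.28
tcp_pos: [0.4614, 0.3703, 0.0495]
ee_rot: [-129.8, 88.9, 34.5]
force: [-1.5, -0.2, -3.4]
width: 0.0192
t 13.275 tcp [0.4614 0.3703 0.0495] track h,y,z -0.19811622806167895 0.28509090689550726 0.049548418742522575 F [-1.4976 -0.2238 -3.4369] F.Y -0.6037609632908159 F.H -1.3886770761733713 w 0.0191800377825403
toolz [-0.9624  0.2713 -0.0119] yaw err to H -179.25793594058322 toolx [ 0.0153  0.0105 -0.9998]
```

View pics/side13.png

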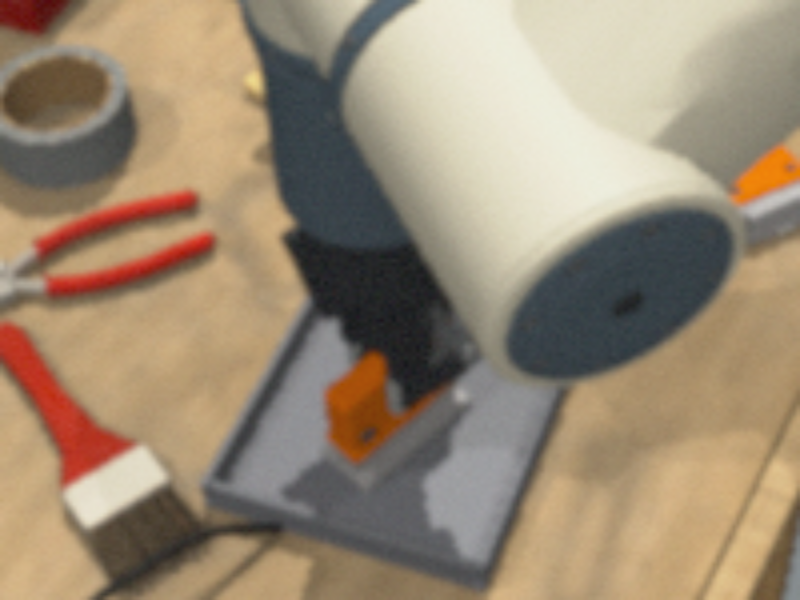

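View pics/wrist13.png

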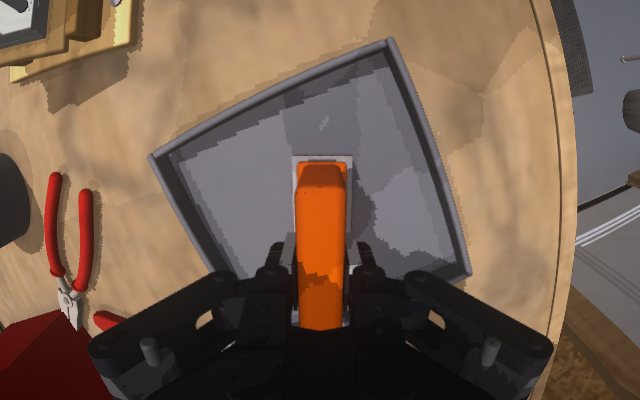

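The stop is upright and centred in the tray with its foot on the floor (wrist px about 320,165). The contact force has relaxed, so I press lightly once more before opening.

```bash
python3 -m jog '[[-1,0.004,0,0,0]]'; python3 -m jog '[[-1,0.004,0,0,0]]'; python3 -m jog '[[-1,0.004,0,0,0]]'
```

```text
time_s: 13.5
tcp_pos: [0.4616, 0.3702, 0.0493]
ee_rot: [-132.2, 88.9, 32.1]
force: [-11.3, -5.9, 22.3]
width: 0.0193
time_s: 13.62
tcp_pos: [0.4616, 0.3701, 0.0493]
ee_rot: [-132.8, 88.9, 31.5]
force: [-7.0, -3.6, 14.4]
width: 0.0192
time_s: 13.75
tcp_pos: [0.4616, 0.3702, 0.0493]
ee_rot: [-133.0, 88.8, 31.4]
force: [-6.0, -3.3, 13.2]
width: 0.0196
```

```bash
python3 -m jog '[[-0.2,0,0,0,0],[0.2,0,0,0,0],[0.4,0,0,0,0],[0.4,0,0,0,0]]'; python3 -m jog '[[0.4,-0.03,0,0,0],[0.4,-0.06,0,0,0],[0.4,-0.1,0,0,0],[0.4,-0.1,0,0,0],[0.4,-0.1,0,0,0],[0.4,0,0,0,0],[0.4,0,0,0,0]]'
python3 - <<'E'
from h import *
import cv2
rep()
cv2.imwrite('pics/side14.png',cv2.resize(manip.get_image('side')[210:370,180:380,::-1],None,fx=4,fy=3.75))
cv2.imwrite('pics/wrist14.png',manip.get_image('wrist')[:,:,::-1])
E
```

```text
time_s: 14.25
tcp_pos: [0.4625, 0.3707, 0.0493]
ee_rot: [-133.1, 88.7, 31.3]
force: [-0.3, 0.3, -0.3]
width: 0.0599
time_s: 15.12
tcp_pos: [0.4591, 0.3677, 0.2563]
ee_rot: [-133.1, 88.5, 31.2]
force: [0.4, -0.6, -1.1]
width: 0.0598
t 15.125 tcp [0.4591 0.3677 0.2563] track h,y,z -0.19975759322024295 0.28197686712118053 0.2563050580682052 F [ 0.3974 -0.5957 -1.1463] F.Y -0.4725653085521164 F.H 0.5380528335242951 w 0.05981823270000366
toolz [-0.9629  0.2693 -0.018 ] yaw err to H -179.37589931283736 toolx [ 0.0226  0.0137 -0.9997]
```

View pics/side14.png

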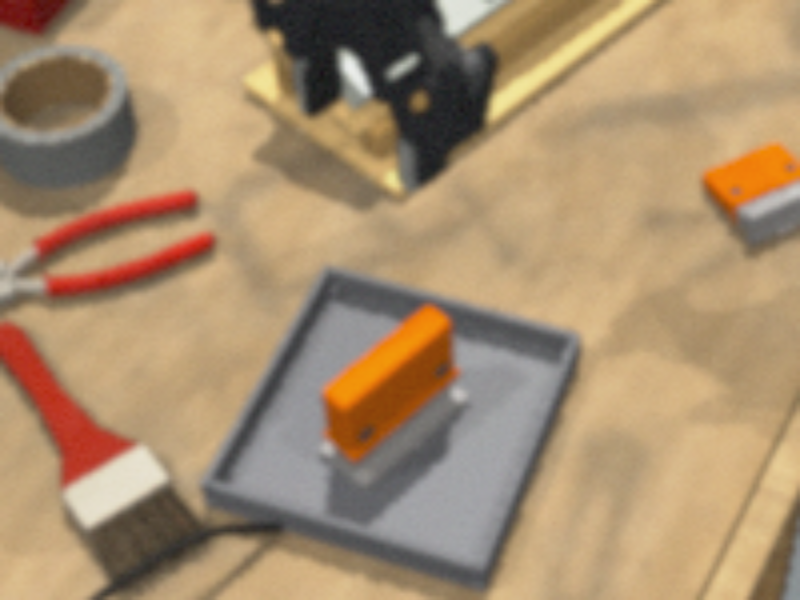

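View pics/wrist14.png

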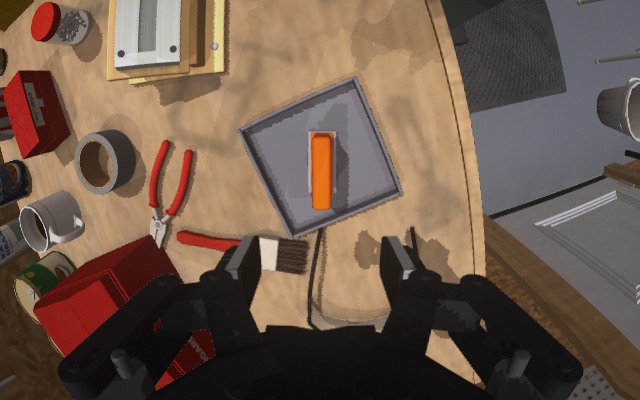

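The stop stands upright on its foot near the tray's centre (side view px about 390,400), and the gripper is well clear.

```bash
python3 -c "from cell import manip
print(manip.hand_in())"
```

```text
the job is handed in; nothing more can be done
None
```

The fence stop is in the grey tray, upright on its foot near the centre, and the job is handed in at about 15 s of the 51 s allowed.

- **Slide:** I pushed the captive stop along the slot with shut fingers until it hit the gate's end wall. The force rose to about 20 N, above the 10 N suggested, with the stop's centre at about track y = -88 mm.
- **Grip:** The tool can only point straight down, so I couldn't grip square to the 30° slope. Inside the opening I pushed the fin upright with one pad and closed the jaws flush on it (19 mm).
- **Lift and placing:** I lifted it along the track's normal, carried it over the jig and lowered it until the floor took the load. While it was still in the fingers I read 10–23 N upward. The contact relaxed once, so I pressed lightly again, then opened and backed off about 0.2 m.

**Last checks:** The final side and wrist pictures show the stop level and at rest, with nothing touching it. In the pictures the block, jar and level looked where they started, but I did not measure them at the end.

**Disagreements:**
- My first reading of the fin's +y end differed by about 30 mm between the two cameras, probably because I picked the wrong corner in the side view. I used the end where both agreed.
- The tray was hidden from the top camera, so its position comes from the side view alone.
- The tool drifted up to about 2.5° from vertical during the moves.

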